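# Set a copper vase to its engraving tilt on a domed rest stud

### The arm

A 6-joint arm with a two-finger parallel gripper is mounted at the origin on the work surface. World frame = base frame: x ahead of the robot, y to its left, z up, the work surface at z = 0. Lengths are in mm, angles in rad, forces in N, time in s.
With the tool pointing down it reaches from about 400 to 925 mm from the base axis. Payload 12.5 kg.
Tool frame: the origin (TCP) lies at the centre of the arm's flange, where the gripper is bolted on; the fingertips stand 190 mm ahead of it and the grasp point (between the pads) lies env.grip_point_offset ahead of it (env.grip_point_offset is the distance from the TCP to the grasp point, in mm); z points along the fingers, x is the direction in which the jaws open and shut, and the axes are right-handed (so a half turn about z gives the same grasp; the last joint's range is limited). The gripper opens to 95 mm and grips with 3 to 60 N. Pads are 20 mm wide; open, the fingers measure 119 mm over their backs; the gripper's body (75 mm by 180 mm) begins 59 mm behind the grasp point.
Start: joints at [1.053, 0.491, 1.559, -0, 1.092, -0.106], TCP at [250.139, 572.761, 404.761] pointing down, gripper open.
Joint ranges: [-3.1, 3.1], [-0.84, 2.19], [0.05, 2.79], [-1.13, 4.28], [0.06, 2.93], [-2.69, 2.69]. Speed limits (rad/s): [2.22, 2.22, 2.79, 3.14, 3.14, 3.14].

### API

Orientations are given as [roll, pitch, yaw] about the fixed x, y, z axes, in that order (R = Rz(yaw) Ry(pitch) Rx(roll)).
In Python, from cell import state, read_camera, camera_model, job_done, env gives the robot as it stands.
- The arm moves only by the tool arm_command, never from a script. Its argument "steps" is a list of rows, each a list of 6 numbers: the shift along the tool's x, y, z in cm, then the turn, a rotation vector about the tool's x, y, z in degrees. In form: [[dx, dy, dz, rx, ry, rz], ...]. A call has 1 to 12 rows; each row is the pose to reach, as a shift and turn from the pose commanded when the call began, along the tool's axes at that moment; what a row does not reach only later rows make up. A row lasts 1/12 s, in which the tool goes at most 41.7 mm and 7.16 degrees, less where a joint would pass 70% of its speed; a pose out of reach is approached as far as the arm can. A call with a gripper value outside its range is refused whole. "jaw" is the finger opening in cm, from 0 to 9.51, set as the call begins (left out, the last holds). The fingers move at their own pace and stop on an object; the grip force is fixed at half the most. Time passes only in rows, so rows that repeat a pose let the fingers close. It gives the time, the measured TCP pose, the force and the opening at its end, in the units of the state.
- state(): the state, without advancing time (a new reading comes with each control period).
- read_camera(name): name is "scene" or "side" or "wrist"; returns the picture (480x640x3 uint8, red, green, blue); there is no depth.
- camera_model(name): a dict with "K" (3x3 intrinsics, pixels), "xyz" and "rotation" of the camera in the world. Camera axes: x right, y up, looking along -z (the intrinsics and any distortion apply to the point x, -y, -z); pixel columns grow to the right and rows downward; lengths in mm; the calibration is good to about 2 mm. The wrist camera is an equidistant fisheye: a pixel r from the principal point sees the ray r / f radians off the axis. A picture is of the moment at which its call begins: read the wrist's pose just before it. camera_model takes no time and is no camera call; for the wrist camera it gives the pose at the moment of the call.
- job_done(): hands the job in, once; it reports no verdict.
The state is a dict: "t": time; "joints": joint angles; "qvel": joint speeds; "tau": joint torques, N m; "eef_pos": TCP position; "tcp_rot": TCP orientation; "ft_force": force on the tool from outside, world axes, zero at the start; "moment": the same for the moment, N m; "opening": opening from 0.0 (shut) to 1.0 (fully open).
Only numpy, scipy, OpenCV 4.12 (cv2) and the standard library are available. Lean on these libraries where they do the work, as an engineer would, in place of code of your own. Each camera call takes 0.05 s, during which the arm holds its last target. There are 200 camera calls.

### The job

Stand the brass stud in the round pocket of the dark wooden block, wide flange down and dome up, fully home, and let go of it. Then take the small copper vase that carries the white dial by the wooden plug in its mouth, rest the middle of its foot gently on the stud's dome, and rock the vase until the dial's swinging black pointer settles on the red mark. Finish holding it still right there: keep your grip, with the vase resting on the dome, for the engraver; do not shift the other things on the bench.

Things in the scene. Friction and masses are not known exactly. Their poses are not given: they have to be found in the camera images.
- block: Dark wooden rest block, 110 x 110 mm, 40 mm tall, fixed to the bench, with a round pocket in the middle of its top: 54 mm in diameter, 10 mm deep, edge chamfered, green felt on its floor. Origin at the centre of its underside, z up.
- pocket (a point): Centre of the pocket's floor, 10 mm below the block's top and 30 mm above the bench.
- stud: Loose brass stud, about 220 g, upright on the bench at the start: flange 50 mm in diameter, 6 mm thick at the bottom; plain round shank 36 mm in diameter from 6 to 32 mm up, to take it by; then a half-ball dome (radius 18 mm), top at 50 mm. Origin: centre of the flange's underside, z up through the dome.
- stud_top (a point): Highest point of the stud's dome, 50 mm above its origin; axes as the stud's.
- vase: Loose small copper vase, about 450 g, upright at the start, carrying an angle gauge. Origin: centre of its foot's flat underside; z up its axis, x out of the dial's face, y along the dial. Foot 56 mm in diameter, belly 76 mm, brass lip 49 mm with its top 112 mm up. White dial plate in front: 96 mm along y, 24 to 118 mm up, 3 mm thick, its face 49 mm from the axis.
- foot (a point): Centre of the flat underside of the vase's foot (the vase's origin).
- plug (a point): Grip point on the vase's axis, 134 mm above its foot, in the light wooden plug that stands out of the mouth from 112 to 153 mm up: 34 mm wide along the vase's y (fingers close along y), 26 mm along x.
- pointer (a joint): Black pendulum pointer, swinging freely on a pivot near the dial's top (107 mm above the foot), in rad. 0 when it points to the foot (vase upright). It hangs plumb, so it grows by the angle by which the vase's top leans to the vase's own -y side (a + turn about its own x). Swings at about 2 Hz, settles in some 2 s.
- mark (a joint): The red mark on the dial's lower edge, 9 mm wide, preset somewhere on the dial's -y side, fixed for the run; same zero and direction as the pointer, in rad. The pointer is on the mark when both values are equal.
- pointer_tip (a point): Lower tip of the pointer, 60 mm from its pivot; its z axis runs along the pointer.
- mark_tip (a point): Middle of the red mark, 66 mm from the pointer's pivot; its z axis points at the pivot.
- vase_b: Bystander: loose plain copper vase without a gauge, 130 mm tall, about 92 mm wide.
- saucer: Bystander: white saucer, 110 mm in diameter, 16 mm tall.
- bottle: Bystander: clear water bottle, 64 mm in diameter, 160 mm tall.
- bowl: Bystander: copper bowl, 110 mm in diameter, 50 mm tall.
- rim: Bystander: brass rim ring, 90 mm outside, 10 mm tall.
- pen: Bystander: red and silver pen lying down, 135 mm long.
- scraper: Bystander: scraper with a handle lying flat, 170 mm long.
Not all that is in view belongs to the job. There is more than one size of the stud; the job needs the smallest. Leave any blue look-alike of the block alone.

How it is judged (in metres and radians):
On the way, in this order (a step that is already met when the one before it is completed fails the run):
1. the stud stands in the block's pocket, flange down and fully home, and has been let go (horizontal distance between stud and pocket below 0.004 m and z of stud in the frame of pocket below 0.003 m and angle between stud_top's own z axis and vertical below 0.08 rad and contact force between the fingers and stud below 0.1 N), for 0.3 s.
2. the held vase rests with its foot on the stud's dome (contact force between the fingers and vase above 1 N and contact force between vase and stud above 0.4 N and horizontal distance between foot and stud_top below 0.022 m and z of foot in the frame of pocket between 0.035 and 0.068 m), for 0.2 s.
At the end, for the whole second after the job is handed in: Stud home in the pocket, dome up (4 mm, 0.08 rad); fingers grip the vase (over 1 N); its foot bears on the dome with 0.4 to 25 N, centred within 22 mm; the pointer is within 0.07 rad (4 degrees) of the red mark, slower than 0.25 rad/s; vase still (below 0.02 m/s) (all of step 2 and horizontal distance between stud and pocket below 0.004 m and z of stud in the frame of pocket below 0.003 m and angle between stud_top's own z axis and vertical below 0.08 rad and angle between the z axis of pointer_tip and the z axis of mark_tip, either way round below 0.07 rad and velocity of joint pointer between -0.25 and 0.25 rad/s and contact force between vase and stud below 25 N and linear speed of vase below 0.02 m/s); the arm keeps its last pose, push and grip.
It fails at once if the vase is slammed onto the stud (over 60 N) (contact force between vase and stud above 60 N).
It fails at once if the vase is tipped over (angle between vase's own z axis and vertical above 1 rad).
It fails at once if another thing on the bench is shifted by more than 20 mm (distance of any of vase_b, saucer, bottle, bowl, rim, pen, scraper from where it was at the start of the episode above 0.02 m).
It also fails if it takes over 59 s, if anything falls off the work surface, if the arm or the gripper's body presses on something with over 40 N, if the wrist force passes 120 N, or if a joint passes its speed limit or range.

## Working session

There is one attempt and no reset: what is moved stays moved. The work goes in short steps, Python scripts to look and compute and a tool call to move; the robot and the scene stay as the last step left them, time stands still between calls to the robot, and variables do not carry over. Pictures are saved under pics/ and viewed, about 8 in all and at most 12, crops included, and the job is handed in when it is done.

Besides the shell and the picture viewer there is one more tool, called after ">>>" by a JSON object that holds its "fn" and its "kwargs", one argument or row to a line. arm_command: Moves the arm, as the interface text tells. Its arguments: {"type":"object","properties":{"steps":{"type":"array"},"jaw":{"type":"number"}},"required":["steps"]}

```bash
ls; mkdir -p pics; python3 - <<'E'
from cell import *
import cv2
print(state(), env.grip_point_offset)
for n in ("scene","side","wrist"):
    m=camera_model(n); print(n,m)
    im=read_camera(n); cv2.imwrite(f"pics/{n}0.png",im[:,:,::-1])
E
```

```text
pics
{'t': 0.0, 'joints': array([ 1.05339936e+00,  4.91517295e-01,  1.55947361e+00, -2.09940707e-05,
        1.09169226e+00, -1.05573223e-01]), 'qvel': array([ 0.00171067, -0.00102038,  0.0002539 , -0.00142546, -0.00079609,
        0.00179717]), 'tau': array([-4.45543856e-04, -6.12649298e+01, -2.58175564e+01,  6.92803343e-02,
        4.83349327e-02, -8.37391963e-05]), 'eef_pos': array([250.116806  , 572.71782386, 404.17957273]), 'tcp_rot': array([-3.14149625e+00,  1.08640380e-03,  1.15898232e+00]), 'ft_force': array([ 0.33268368, -0.58251053, -0.54353636]), 'moment': array([ 0.050432  ,  0.0101995 , -0.01146834]), 'opening': 1.0004194362329455} 171.3
scene {'K': array([[459.13239465,   0.        , 323.2072266 ],
       [  0.        , 459.13239465, 236.3695988 ],
       [  0.        ,   0.        ,   1.        ]]), 'xyz': array([ 953.44517758,  601.13738284, 1092.19521078]), 'rotation': array([6.35340521e-01, 9.64359897e-04, 2.50214249e+00])}
side {'K': array([[574.7169168 ,   0.        , 316.37812718],
       [  0.        , 574.7169168 , 242.24910535],
       [  0.        ,   0.        ,   1.        ]]), 'xyz': array([ 361.91346042,  898.38056625, 1232.55671468]), 'rotation': array([ 0.67769198, -0.01622012, -2.94140809])}
wrist {'K': array([[371.64829954,   0.        , 319.3231279 ],
       [  0.        , 371.64829954, 231.00710447],
       [  0.        ,   0.        ,   1.        ]]), 'xyz': array([181.73152274, 603.25419219, 384.20881997]), 'rotation': array([-0.27269832,  0.00130017,  1.15787555])}
```

View pics/scene0.png

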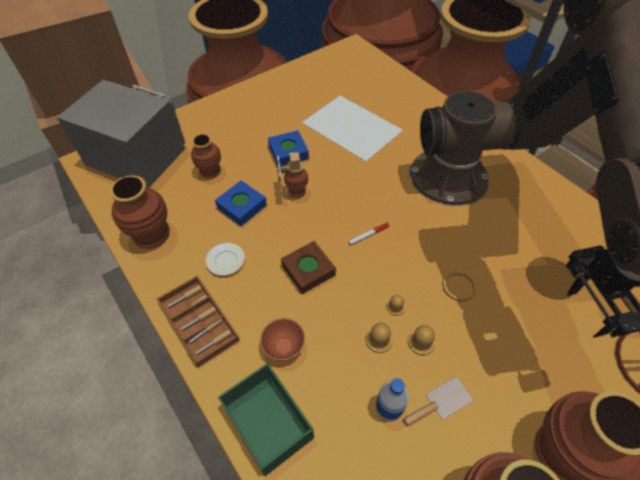

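View pics/side0.png

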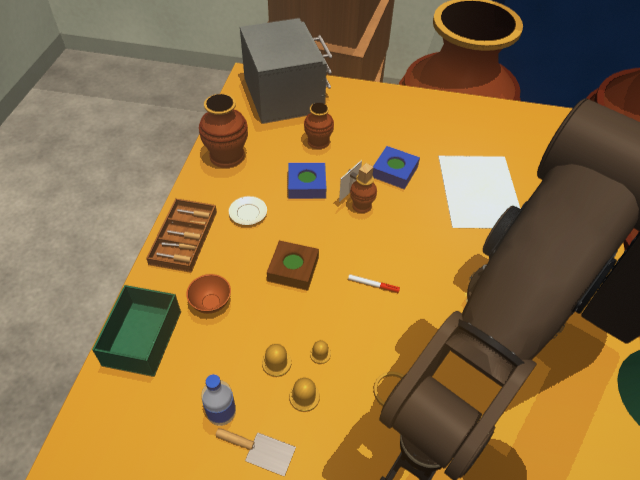

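```bash
cat > h.py <<'E'
from cell import *
import cv2, numpy as np
from scipy.spatial.transform import Rotation as Ro
def rot(e): return Ro.from_euler('xyz',e).as_matrix()
def ray(n,px,m=None):
    m=m or camera_model(n); K=m['K']; a=(px[0]-K[0,2])/K[0,0]; b=(px[1]-K[1,2])/K[1,1]
    if n=='wrist':
        r=np.hypot(a,b)+1e-12; d=np.array([np.sin(r)*a/r,-np.sin(r)*b/r,-np.cos(r)])
    else: d=np.array([a,-b,-1.])
    d=rot(m['rotation'])@d; return m['xyz'],d/np.linalg.norm(d)
def plane(n,px,z,m=None):
    o,d=ray(n,px,m); return o+d*(z-o[2])/d[2]
def tri(*rs):  # least squares point, rms miss
    A=sum(np.eye(3)-np.outer(d,d) for o,d in rs); b=sum((np.eye(3)-np.outer(d,d))@o for o,d in rs)
    p=np.linalg.solve(A,b); return p,max(np.linalg.norm((np.eye(3)-np.outer(d,d))@(p-o)) for o,d in rs)
def proj(n,P,m=None):
    m=m or camera_model(n); K=m['K']; c=rot(m['rotation']).T@(np.array(P,float)-m['xyz']); v=np.array([c[0],-c[1],-c[2]])
    if n=='wrist':
        s=np.hypot(v[0],v[1])+1e-12; v=np.array([v[0]/s,v[1]/s])*np.arctan2(s,v[2])
    else: v=v[:2]/v[2]
    return v*K[0,0]+K[:2,2]
def shot(n,f=None):
    m=camera_model(n); im=read_camera(n)[:,:,::-1].copy()
    if f: cv2.imwrite('pics/'+f,im)
    return im,m
def blob(im,lo,hi,box=None):
    x0,y0,x1,y1=box or (0,0,640,480); hsv=cv2.cvtColor(im[y0:y1,x0:x1],cv2.COLOR_BGR2HSV)
    mk=cv2.inRange(hsv,np.array(lo),np.array(hi)); n,l,s,c=cv2.connectedComponentsWithStats(mk)
    return sorted([(int(s[i,4]),(c[i]+[x0,y0]).round(1)) for i in range(1,n)],key=lambda t:-t[0])[:3]
E
python3 - <<'E'
from h import *
S=cv2.imread('pics/scene0.png');D=cv2.imread('pics/side0.png')
g=blob(S,(40,80,30),(85,255,255),(280,240,340,295)),blob(D,(40,80,30),(85,255,255),(265,240,320,290))
print(g)
a,b=g[0][0][1],g[1][0][1]
print('pocket',tri(ray('scene',a),ray('side',b)),plane('scene',a,30),plane('side',b,30))
print('stud',tri(ray('scene',(397.5,301)),ray('side',(320.5,347.5))),plane('scene',(397.5,301),32),plane('side',(320.5,347.5),32))
print('plug',tri(ray('scene',(294.5,160)),ray('side',(366,172))),plane('side',(366,172),140),plane('scene',(294.5,160),140))
print('foot',plane('scene',(296,193),0),plane('side',(362,207),0))
c=[cv2.resize(S[140:215,250:345],None,fx=6,fy=6,interpolation=2),cv2.resize(D[145:220,320:415],None,fx=6,fy=6,interpolation=2)]
W=cv2.resize(cv2.imread('pics/wrist0.png'),(400,300))
o=np.zeros((300,800,3),np.uint8);cc=cv2.resize(np.hstack(c),(800,316));
cv2.imwrite('pics/c0.png',np.vstack([cc,np.hstack([W,W*0+0])]))
E
```

```text
([(234, array([307.7, 263.7]))], [(217, array([292.8, 261.5]))])
pocket (array([580.76694079,  27.87378713,  39.47729847]), np.float64(1.0082683964030414)) [576.94234674  21.60211095  30.        ] [582.68271824  22.16768035  30.        ]
stud (array([461.9039022 , 259.35434015,  41.06998272]), np.float64(0.3745394257398366)) [457.4653871  256.03342921  32.        ] [462.7732352  254.89505177  32.        ]
plug (array([ 436.46741338, -236.65256366,  139.3489538 ]), np.float64(0.5251408488866093)) [ 436.49108858 -235.23237613  140.        ] [ 436.52721353 -236.76617846  140.        ]
foot [ 440.88557028 -234.68712914    0.        ] [ 436.31858045 -234.6138875     0.        ]
```

View pics/c0.png

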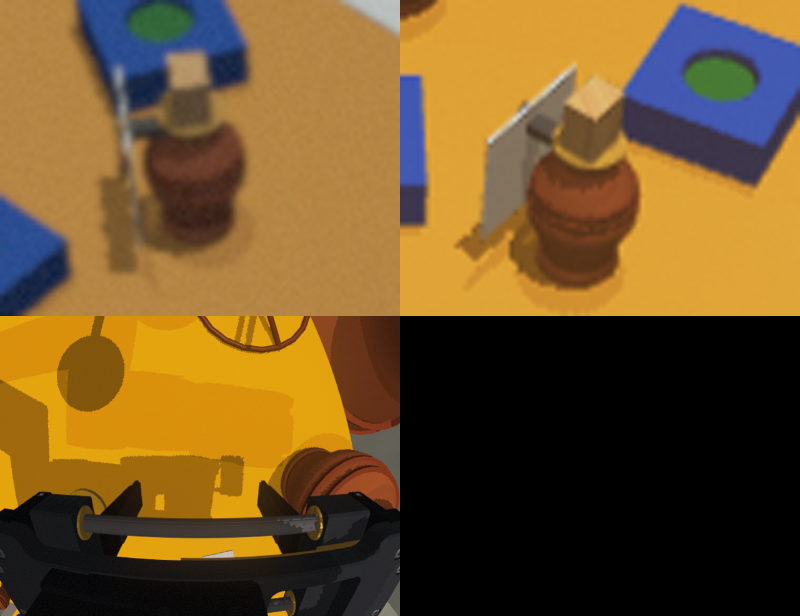

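```bash
python3 - <<'E'
from h import *
L=plane('side',(340.9,178.7),118);R=plane('side',(361.6,161.1),118); print('dial corners',L,R,np.linalg.norm(R-L)); d=(R-L)[:2]; print('ang',np.degrees(np.arctan2(d[1],d[0])))
for n,c,px in [('side','s2',(276,355)),('side','s3',(304,388)),('scene','s2',(380,333)),('scene','s3',(424,335))]: print(c,plane(n,px,40))
for nm,px in dict(block_tl=(242,200),blue1=(306,178),blue2=(396,163),vase_b=(224,150),smallv=(319,140),saucer=(248,211),pen1=(348,279),pen2=(398,289),bowl=(209,295),rim=(395,390),bottle=(218,405)).items(): print(nm,plane('side',px,15).round())
S=cv2.imread('pics/scene0.png');D=cv2.imread('pics/side0.png')
E
```

```text
dial corners [ 501.3949845  -217.37266502  118.        ] [ 456.48269686 -298.69857591  118.        ] 92.90326884951207
ang -118.90970393704097
s2 [558.40993885 299.31526076  40.        ]
s3 [478.32400093 365.05417889  40.        ]
s2 [555.60595761 299.02822219  40.        ]
s3 [472.34794728 367.59301973  40.        ]
block_tl [ 778. -174.   15.]
blue1 [ 617. -301.   15.]
blue2 [ 361. -424.   15.]
vase_b [ 892. -366.   15.]
smallv [ 612. -476.   15.]
saucer [ 750. -137.   15.]
pen1 [433.  36.  15.]
pen2 [303.  40.  15.]
bowl [768. 159.  15.]
rim [279. 316.  15.]
bottle [658. 432.  15.]
```

```bash
cat >> h.py <<'E'
def go(xyz,R):  # print the tool-frame shift (cm) and turn (deg) from the present pose
    s=state(); R0=rot(s['tcp_rot']); d=R0.T@(np.array(xyz)-s['eef_pos'])/10; w=Ro.from_matrix(R0.T@R).as_rotvec(degrees=True)
    print('t',round(s['t'],2),'row',d.round(2),w.round(2))
def down(yaw): return rot([np.pi,0,np.radians(yaw)])
def grip(): s=state(); return s['eef_pos']+rot(s['tcp_rot'])[:,2]*171.3
E
python3 - <<'E'
from h import *
go((461,256,300),down(143))
E
```

```text
t 0.15 row [-20.58  32.    10.45] [-3.00e-02  4.00e-02 -7.66e+01]
```

>>> {"fn": "arm_command", "kwargs": {
  "steps": [
    [-20.6,32,10.4,0,0,-76.6],
    [-20.6,32,10.4,0,0,-76.6],
    [-20.6,32,10.4,0,0,-76.6],
    [-20.6,32,10.4,0,0,-76.6],
    [-20.6,32,10.4,0,0,-76.6],
    [-20.6,32,10.4,0,0,-76.6],
    [-20.6,32,10.4,0,0,-76.6],
    [-20.6,32,10.4,0,0,-76.6],
    [-20.6,32,10.4,0,0,-76.6],
    [-20.6,32,10.4,0,0,-76.6],
    [-20.6,32,10.4,0,0,-76.6],
    [-20.6,32,10.4,0,0,-76.6]
  ],
  "jaw": 9.5
}}

```text
t: 1.15
eef_pos: [462.2, 253.8, 299.8]
tcp_rot: [-3.14, -0.001, 2.5]
ft_force: [-0.5, 0.3, 0.5]
opening: 0.999
```

```bash
python3 - <<'E'
from h import *
im,m=shot('wrist','w1.png'); s=state(); print(s['eef_pos'],s['tcp_rot'],s['qvel'].round(3),s['joints'])
print(proj('wrist',(461,256,32),m),proj('wrist',grip(),m))
E
```

```text
[461.67626884 254.69966943 300.19878841] [-3.14081856e+00 -5.32531378e-04  2.49974260e+00] [ 0.031 -0.011 -0.001  0.003  0.005  0.157] [ 3.78817549e-01  4.91831972e-01  1.90735531e+00  7.28000246e-05
  7.43343657e-01 -2.12097888e+00]
[323.63525335 240.92836636] [323.40616817 302.22975492]
```

View pics/w1.png

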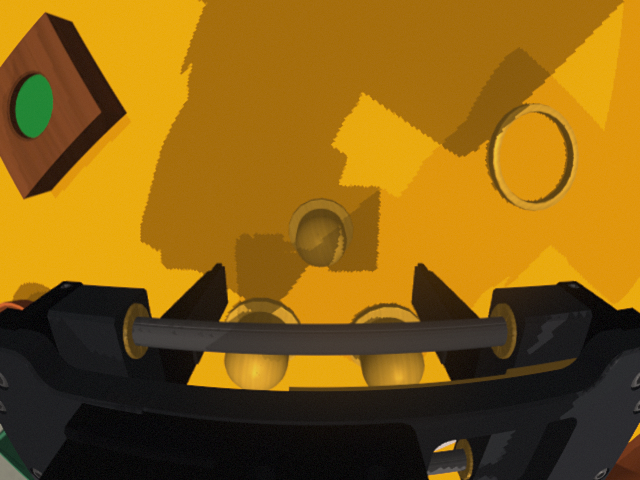

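```bash
python3 - <<'E'
from h import *
im,m=shot('wrist'); print(state()['qvel'].round(3))
for p,z in [((321,240),32),((320.5,231),6)]: print(plane('wrist',p,z,m))
c=im[190:280,270:370]; g=cv2.cvtColor(c,cv2.COLOR_BGR2GRAY); cv2.imwrite('pics/x.png',g)
hsv=cv2.cvtColor(c,cv2.COLOR_BGR2HSV)
for y in range(0,90,9): print(' '.join('%3d/%3d'%(hsv[y,x,1],hsv[y,x,2]) for x in range(0,100,8)))
e=blob(im,(40,80,30),(85,255,255),(0,60,70,150)); print(e, plane('wrist',e[0][1],30,m))
go((461,256,203),down(143))
E
```

```text
[ 0.022 -0.007  0.     0.003  0.001  0.076]
[461.71227185 255.36210858  32.        ]
[462.34844696 255.78481469   6.        ]
230/165 238/165 239/164 230/166 238/166 232/166 229/167 230/166 232/167 238/166 235/169 244/168 231/169
230/166 229/165 227/166 224/165 228/167 202/131 202/148 208/125 231/167 231/167 232/169 238/166 228/152
235/165 229/166 229/164 236/159 198/160 201/152 204/109 203/137 205/159 209/138 237/167 231/139 233/141
227/166 229/166 232/166 199/160 208/ 92 208/ 98 198/108 207/100 200/ 93 206/156 233/137 228/140 228/140
235/166 232/165 239/161 202/159 207/112 202/130 199/133 202/126 195/119 198/103 206/131 231/140 229/139
216/138 238/135 236/165 195/137 196/134 201/142 198/151 197/146 200/115 204/104 201/127 226/139 235/138
227/136 223/137 227/136 208/115 198/135 202/148 199/127 200/126 198/117 204/140 238/138 227/139 237/138
229/135 221/137 227/138 223/136 205/112 208/120 197/127 196/122 200/130 219/127 224/139 224/139 220/140
227/136 236/136 223/137 233/136 223/137 204/109 206/114 199/110 222/138 238/137 233/139 229/138 235/140
229/135 225/136 229/136 229/137 238/148 237/222 238/221 242/220 242/200 241/205 234/179 238/207 244/224
[(1833, array([ 33.5, 104.3]))] [582.64892742  21.7393361   30.        ]
t 1.25 row [0.06 0.04 9.74] [-0.03 -0.02 -0.04]
```

>>> {"fn": "arm_command", "kwargs": {
  "steps": [
    [-0.1,0.05,3,0,0,0],
    [-0.1,0.05,6,0,0,0],
    [-0.1,0.05,8,0,0,0],
    [-0.1,0.05,9.2,0,0,0],
    [-0.1,0.05,9.75,0,0,0],
    [-0.1,0.05,9.75,0,0,0],
    [-0.1,0.05,9.75,0,0,0]
  ]
}}

```text
t: 1.83
eef_pos: [462.0, 256.1, 203.6]
tcp_rot: [3.141, 0.0, 2.496]
ft_force: [-0.2, 0.1, 0.9]
opening: 0.999
```

>>> {"fn": "arm_command", "kwargs": {
  "steps": [
    [0,0,0,0,0,0],
    [0,0,0,0,0,0],
    [0,0,0,0,0,0],
    [0,0,0,0,0,0],
    [0,0,0,0,0,0],
    [0,0,0,0,0,0],
    [0,0,0,0,0,0],
    [0,0,0,0,0,0]
  ],
  "jaw": 2
}}

```text
t: 2.5
eef_pos: [462.0, 255.7, 203.3]
tcp_rot: [3.142, -0.0, 2.496]
ft_force: [0.5, -0.0, 0.0]
opening: 0.496
```

>>> {"fn": "arm_command", "kwargs": {
  "steps": [
    [0,0,0,0,0,0],
    [0,0,0,0,0,0],
    [0,0,0,0,0,0],
    [0,0,0,0,0,0],
    [0,0,0,0,0,0]
  ]
}}

```text
t: 2.92
eef_pos: [462.1, 255.7, 203.2]
tcp_rot: [3.142, -0.0, 2.496]
ft_force: [0.2, -0.1, -0.2]
opening: 0.375
```

>>> {"fn": "arm_command", "kwargs": {
  "steps": [
    [0,0,-3,0,0,0],
    [0,0,-6,0,0,0],
    [0,0,-9,0,0,0],
    [0,0,-9,0,0,0]
  ]
}}

```text
t: 3.25
eef_pos: [462.6, 256.0, 297.7]
tcp_rot: [3.136, 0.003, 2.496]
ft_force: [1.4, 0.3, -1.2]
opening: 0.371
```

```bash
python3 - <<'E'
from h import *
go((582.6,21.7,300),down(143)); im,m=shot('wrist','w2.png'); s=state(); print(s['opening'],s['eef_pos'],s['ft_force'])
g=grip(); print('grip',g,proj('wrist',g,m))
R=rot(s['tcp_rot'])
for h in (50,32,0): print(h,proj('wrist',g+[0,0,h-31],m))
E
```

```text
t 3.25 row [-23.69 -11.49  -0.21] [0.33 0.2  0.01]
0.3703673625499464 [462.1900069  255.79985247 295.41350412] [-0.90330894 -1.03577218 -2.21327851]
grip [462.92585815 256.1080418  124.11536186] [322.18279853 297.31941186]
50 [322.34651709 317.57655192]
32 [322.19070759 298.28506132]
0 [321.96964045 271.75657791]
```

>>> {"fn": "arm_command", "kwargs": {
  "steps": [
    [-23.7,-11.5,0,0,0,20],
    [-23.7,-11.5,0,0,0,20],
    [-23.7,-11.5,0,0,0,20],
    [-23.7,-11.5,0,0,0,20],
    [-23.7,-11.5,0,0,0,20],
    [-23.7,-11.5,0,0,0,20],
    [-23.7,-11.5,0,0,0,20],
    [-23.7,-11.5,0,0,0,20],
    [-23.7,-11.5,0,0,0,20],
    [-23.7,-11.5,0,0,0,20],
    [-23.7,-11.5,0,0,0,20]
  ]
}}

```text
t: 4.22
eef_pos: [581.5, 22.6, 292.8]
tcp_rot: [-3.141, -0.001, 2.148]
ft_force: [-0.7, -0.1, -2.8]
opening: 0.372
```

```bash
python3 - <<'E'
from h import *
im,m=shot('wrist','w3.png'); s=state(); print(s['eef_pos'],s['tcp_rot'],s['qvel'].round(3))
e=blob(im,(40,80,30),(85,255,255)); print(e,[plane('wrist',x[1],30,m) for x in e])
print('pred pocket',proj('wrist',(582.6,21.7,30),m)); g=grip()
for dz,r in ((1,18),(-25,25),(-31,25)): print(dz,proj('wrist',g+[0,0,dz],m))
go((582.6,21.7,295),down(120))
E
```

```text
[581.62589392  22.59918094 292.9820405 ] [-3.14108862e+00 -5.81018697e-04  2.14857479e+00] [-0.002 -0.004 -0.006 -0.002 -0.    -0.004]
[(1650, array([322.4, 223. ])), (404, array([ 3.8, 71. ]))] [array([569.90048814,  17.01061291,  30.        ]), array([ 603.47027322, -283.26313962,   30.        ])]
pred pocket [317.98444058 241.71026644]
1 [320.51575951 301.88782361]
-25 [320.32889916 279.3460659 ]
-31 [320.29200965 274.91697994]
t 4.27 row [-0.13  0.03 -0.2 ] [-0.03 -0.03  3.1 ]
```

View pics/w3.png

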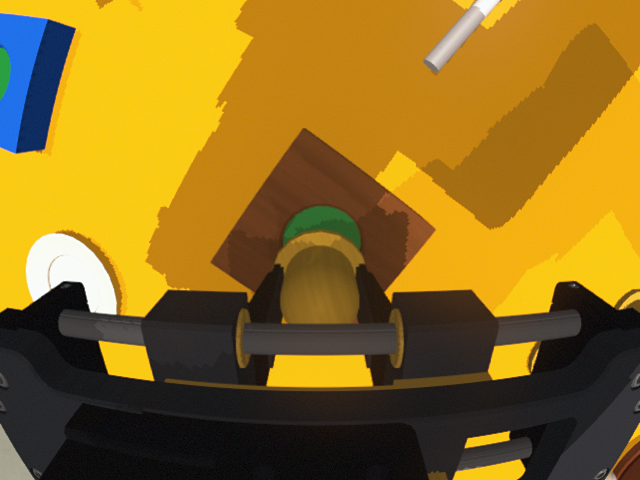

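```bash
python3 - <<'E'
from h import *
from scipy.optimize import least_squares
im=cv2.imread('pics/w3.png'); m=camera_model('wrist'); s=state(); R=rot(s['tcp_rot']); g=grip()
hsv=cv2.cvtColor(im,cv2.COLOR_BGR2HSV); G=cv2.inRange(hsv,np.array((40,80,30)),np.array((85,255,255)))
top=[];bot=[]
for x in range(286,358,3):
    r=np.where(G[195:265,x])[0]+195
    if len(r)>3: top.append((x,r.min()-.5)); bot.append((x,r.max()+.5))
def fit(px,z,r):
    P=np.array([plane('wrist',p,z,m) for p in px])[:,:2]
    f=least_squares(lambda c:np.hypot(*(P-c[:2]).T)-(c[2] if r is None else r),[*P.mean(0),26],loss='soft_l1'); return f.x,np.sqrt(2*f.cost/len(P))
for z in (40,39,38): print('pocket',z,fit(top,z,27),fit(top,z,None))
b=[p for p in bot if 296<p[0]<346]
print(top[::4],b[::3])
for z in (-31,-25): 
    c,e=fit(b,g[2]+z,25); print('flange',z,c,e,'off tool',R.T@(np.r_[c[:2],0]-np.r_[g[:2],0]),g)
E
```

```text
pocket 40 (array([581.45105675,  23.53270116,  26.        ]), np.float64(0.2252949393864077)) (array([580.70146131,  23.00434504,  26.19616898]), np.float64(0.1815000009701285))
pocket 39 (array([581.61032368,  23.63849082,  26.        ]), np.float64(0.2158208879810422)) (array([580.9653196 ,  23.18334259,  26.30853752]), np.float64(0.1822656239896614))
pocket 38 (array([581.76953077,  23.74402719,  26.        ]), np.float64(0.20734052265167646)) (array([581.22917717,  23.3623397 ,  26.42090535]), np.float64(0.1830310834619822))
[(286, np.float64(226.5)), (298, np.float64(212.5)), (310, np.float64(207.5)), (322, np.float64(205.5)), (334, np.float64(207.5)), (346, np.float64(213.5))] [(298, np.float64(233.5)), (307, np.float64(230.5)), (316, np.float64(229.5)), (325, np.float64(229.5)), (334, np.float64(230.5)), (343, np.float64(234.5))]
flange -31 [540.62402821  -3.36700392  26.        ] 1.3015949870622368 off tool [ 5.42925964e-01 -4.84418196e+01  2.47318129e-02] [581.49920893  22.6353973  121.68209118]
flange -25 [539.20583078  -4.31052069  26.        ] 1.2576756892293284 off tool [ 5.27131570e-01 -5.01451275e+01  2.55811625e-02] [581.49920893  22.6353973  121.68209118]
```

```bash
python3 - <<'E'
from h import *
from scipy.optimize import least_squares
m=camera_model('wrist'); s=state(); R=rot(s['tcp_rot']); g=grip()
b=[(298,233.5),(307,230.5),(316,229.5),(325,229.5),(334,230.5),(343,234.5)]
for z in (-31,-25):
    P=np.array([plane('wrist',p,g[2]+z,m) for p in b])[:,:2]
    f=least_squares(lambda c:np.hypot(*(P-c).T)-25,g[:2]); print(z,f.x,f.cost,(R.T@np.r_[f.x-g[:2],0]).round(2))
go((581.5,23.5,232),down(123.1)); print(s['eef_pos'])
E
```

```text
-31 [581.71560186  22.30973489] 0.0813393916562763 [-0.39  0.   -0.  ]
-25 [580.39078358  21.41753969] 0.05801980284710047 [-0.41 -1.59  0.  ]
t 4.27 row [0.08 0.04 6.1 ] [-0.03 -0.03  0.  ]
[581.62589392  22.59918094 292.9820405 ]
```

>>> {"fn": "arm_command", "kwargs": {
  "steps": [
    [0.08,0.05,2,0,0,0],
    [0.08,0.05,4,0,0,0],
    [0.08,0.05,4.6,0,0,0],
    [0.08,0.05,4.8,0,0,0],
    [0.08,0.05,5.0,0,0,0],
    [0.08,0.05,5.2,0,0,0],
    [0.08,0.05,5.4,0,0,0],
    [0.08,0.05,5.6,0,0,0],
    [0.08,0.05,5.6,0,0,0]
  ]
}}

```text
t: 5.02
eef_pos: [582.1, 22.3, 237.4]
tcp_rot: [3.141, -0.0, 2.147]
ft_force: [0.2, 3.3, -2.4]
opening: 0.374
```

>>> {"fn": "arm_command", "kwargs": {
  "steps": [
    [0,0,0.2,0,0,0],
    [0,0,0.35,0,0,0],
    [0,0,0.45,0,0,0],
    [0,0,0.45,0,0,0]
  ]
}}

```text
t: 5.35
eef_pos: [582.0, 22.3, 233.2]
tcp_rot: [3.141, -0.0, 2.147]
ft_force: [-4.3, 3.6, 6.0]
opening: 0.372
```

>>> {"fn": "arm_command", "kwargs": {
  "steps": [
    [0,0,0,0,0,0],
    [0,0,0,0,0,0],
    [0,0,0,0,0,0],
    [0,0,0,0,0,0],
    [0,0,0,0,0,0],
    [0,0,0,0,0,0]
  ],
  "jaw": 9.5
}}

```text
t: 5.85
eef_pos: [582.2, 22.1, 232.7]
tcp_rot: [3.142, 0.0, 2.147]
ft_force: [-0.3, -0.1, -0.2]
opening: 0.733
```

>>> {"fn": "arm_command", "kwargs": {
  "steps": [
    [0,0,-3,0,0,0],
    [0,0,-6,0,0,0],
    [0,0,-10,0,0,0],
    [0,0,-12,0,0,0],
    [0,0,-12,0,0,0],
    [0,0,-12,0,0,0]
  ]
}}

```text
t: 6.35
eef_pos: [582.0, 22.2, 353.6]
tcp_rot: [3.14, 0.001, 2.147]
ft_force: [-0.8, -0.3, -1.0]
opening: 0.997
```

```bash
python3 - <<'E'
from h import *
im,m=shot('wrist','w4.png'); s=state(); print(s['eef_pos'],s['opening'],s['t'],s['qvel'].round(3)); print(proj('wrist',(581.6,23,62),m),proj('wrist',(581.6,23,80),m))
u,v=proj('wrist',(581.6,23,62),m).astype(int)
cv2.imwrite('pics/w4c.png',cv2.resize(im[v-90:v+90,u-120:u+120],None,fx=3,fy=3))
a=plane('wrist',(320,231),100,m)
E
```

```text
[581.85653117  22.18249497 352.40467849] 0.9968675833760998 6.4 [-0.     0.025  0.013  0.    -0.002  0.001]
[321.83359094 229.12107908] [321.96048326 235.85574557]
```

View pics/w4c.png

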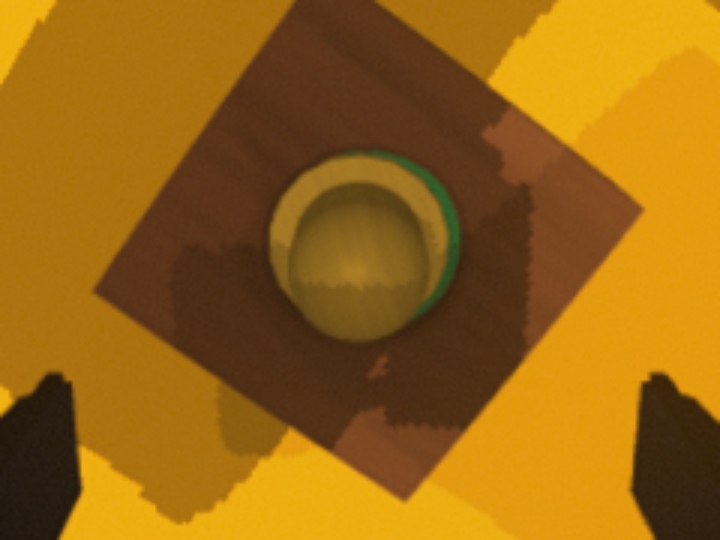

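>>> {"fn": "arm_command", "kwargs": {
  "steps": [
    [-3,-1.8,-1,0,0,7],
    [-6,-3.6,-1,0,0,14],
    [-9,-5.3,-1,0,0,21],
    [-12,-7,-1,0,0,28],
    [-15,-8.8,-1,0,0,35],
    [-18,-10.5,-1,0,0,42],
    [-21,-12.3,-1,0,0,49],
    [-24,-14,-1,0,0,56],
    [-27,-15.8,-1,0,0,63],
    [-30,-17.5,-1,0,0,70],
    [-30,-17.5,-1,0,0,77],
    [-30,-17.5,-1,0,0,84]
  ]
}}

```text
t: 7.4
eef_pos: [598.3, -327.0, 359.9]
tcp_rot: [-3.138, 0.001, 0.672]
ft_force: [0.0, 0.1, -0.3]
opening: 0.997
```

>>> {"fn": "arm_command", "kwargs": {
  "steps": [
    [0,0,0,0,0,7],
    [0,0,0,0,0,14],
    [0,0,0,0,0,21],
    [0,0,0,0,0,28],
    [0,0,0,0,0,35],
    [0,0,0,0,0,42],
    [0,0,0,0,0,49],
    [0,0,0,0,0,56],
    [0,0,0,0,0,63],
    [0,0,0,0,0,70],
    [0,0,0,0,0,77],
    [0,0,0,0,0,84]
  ]
}}

```text
t: 8.4
eef_pos: [598.8, -324.7, 360.4]
tcp_rot: [3.141, 0.003, -0.791]
ft_force: [-0.3, -0.5, 0.8]
opening: 0.994
```

```bash
python3 - <<'E'
from h import *
s=state(); print(s['eef_pos'],s['tcp_rot'],s['joints'])
t=np.radians(30); n=np.array([np.cos(np.radians(-28.4)),np.sin(np.radians(-28.4)),0]); zh=np.array([0,0,1.])
a=-np.sin(t)*n-np.cos(t)*zh; x=np.cross(n,zh); y=np.cross(a,x); R=np.c_[x,y,a]; print(np.linalg.det(R))
go(np.array([479.5,-259,75])-290*a,R); print(np.array([479.5,-259,75])-290*a)
E
```

```text
[ 598.75499788 -324.74571362  360.41384722] [ 3.14104636  0.003213   -0.79140818] [-5.93875993e-01  6.13464092e-01  1.45573020e+00  1.07828652e-04
  1.07565609e+00  1.97479918e-01]
1.0000000000000002
t 8.4 row [ 0.82 -0.37  3.42] [-25.64 -18.96  71.31]
[ 607.04904307 -327.96551032  326.1473671 ]
```

>>> {"fn": "arm_command", "kwargs": {
  "steps": [
    [0.8,-0.4,3.4,-25.6,-19,71.3],
    [0.8,-0.4,3.4,-25.6,-19,71.3],
    [0.8,-0.4,3.4,-25.6,-19,71.3],
    [0.8,-0.4,3.4,-25.6,-19,71.3],
    [0.8,-0.4,3.4,-25.6,-19,71.3],
    [0.8,-0.4,3.4,-25.6,-19,71.3],
    [0.8,-0.4,3.4,-25.6,-19,71.3],
    [0.8,-0.4,3.4,-25.6,-19,71.3],
    [0.8,-0.4,3.4,-25.6,-19,71.3],
    [0.8,-0.4,3.4,-25.6,-19,71.3],
    [0.8,-0.4,3.4,-25.6,-19,71.3],
    [0.8,-0.4,3.4,-25.6,-19,71.3]
  ]
}}

```text
t: 9.4
eef_pos: [607.2, -327.7, 326.3]
tcp_rot: [2.616, -0.0, -2.065]
ft_force: [1.2, -1.0, -0.8]
opening: 0.998
```

```bash
python3 - <<'E'
from h import *
im,m=shot('wrist','w5.png'); s=state(); print(s['eef_pos'],s['tcp_rot'],s['t'],s['qvel'].round(3),m['xyz'],m['rotation'])
print(proj('wrist',(479.5,-259,75),m))
E
```

```text
[ 607.24691721 -327.73951396  326.56213457] [ 2.61912584e+00  1.43585968e-03 -2.05889063e+00] 9.45 [ 0.004 -0.014  0.002 -0.017 -0.026 -0.069] [ 657.35260738 -353.9968752   270.86136845] [-7.98183642e-01 -6.97595018e-04 -2.06628330e+00]
[320.4507592  231.64872595]
```

View pics/w5.png

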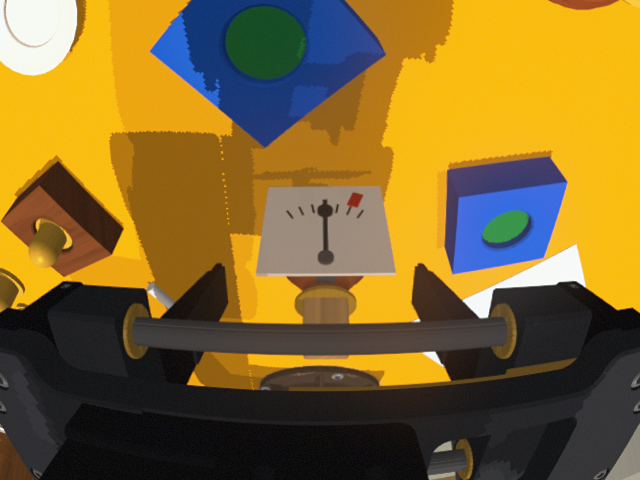

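```bash
python3 - <<'E'
from h import *
im=cv2.imread('pics/w5.png'); m=camera_model('wrist')
hsv=cv2.cvtColor(im,cv2.COLOR_BGR2HSV); box=hsv[150:282,240:410]
W=((box[...,1]<60)&(box[...,2]>90)).astype(np.uint8); W=cv2.morphologyEx(W,cv2.MORPH_CLOSE,np.ones((25,25)))
c=max(cv2.findContours(W,0,2)[0],key=cv2.contourArea); q=cv2.approxPolyDP(c,6,True)[:,0]+[240,150]; print(q)
red=((hsv[...,0]<8)|(hsv[...,0]>172))&(hsv[...,1]>130)&(hsv[...,2]>80); ys,xs=np.where(red[185:225,330:375]); mk=np.array([xs.mean()+330,ys.mean()+185]); print('mark',mk,len(xs))
q=np.array(sorted(q.tolist(),key=lambda p:(p[1]>230,p[0])),float) # topL(bottom,+y) topR(bottom,-y) botL botR
def nd(p):
    d=rot(m['rotation']).T@ray('wrist',p,m)[1]; return np.array([d[0],-d[1]])/-d[2]
if len(q)==4:
    obj=np.array([[49,48,24],[49,-48,24],[49,48,118],[49,-48,118]],float)
    o2=obj-[49,0,71]; img=np.array([nd(p) for p in q])
    H,_=cv2.findHomography(img,obj[:,1:])
    for nme,p in dict(mark=mk,pivot=(325.5,257),tip=(325,200)).items():
        y,z=cv2.perspectiveTransform(nd(p).reshape(1,1,2),H)[0,0]; print(nme,y,z,'ang',np.arctan2(-y,107-z),'r',np.hypot(y,107-z))
    ok,rv,tv=cv2.solvePnP(obj,img,np.eye(3),None)
    F=np.diag([1,-1,-1.]); Rw=rot(m['rotation'])@F@cv2.Rodrigues(rv)[0]; tw=rot(m['rotation'])@F@tv[:,0]+m['xyz']; print('vase',tw,Ro.from_matrix(Rw).as_euler('xyz',degrees=True))
P=plane('wrist',(325.5,356),153,m); print('plug',P)
E
```

```text
[[269 188]
 [257 281]
 [394 281]
 [379 188]]
mark [354.6122449  199.53061224] 147
mark -25.518340387544185 38.37950933982641 ang 0.3560293550880722 r 73.21173017063276
pivot -0.21856796395996436 97.1437013280018 ang 0.02217182684801639 r 9.858721796790046
tip -0.6352659262034809 39.018014826453445 ang 0.00934434960472988 r 67.98495326859685
vase [ 437.6687724  -240.53487705   -4.91378111] [  0.27949968  -4.57504451 -28.30982372]
plug [ 433.25721779 -239.16750272  153.        ]
```

```bash
python3 - <<'E'
from h import *
im=cv2.imread('pics/w5.png'); m=camera_model('wrist')
hsv=cv2.cvtColor(im,cv2.COLOR_BGR2HSV)
for x in (262,275,385,391): print(x,[(y,*hsv[y,x,1:]) for y in range(268,282)][::1] if x in(275,385) else '')
W=((hsv[...,1]<60)&(hsv[...,2]>90)); 
for y in (195,220,245,268): r=np.where(W[y,245:405])[0]+245; print(y,r.min(),r.max())
for x in (280,370): r=np.where(W[150:285,x])[0]+150; print(x,r.min(),r.max())
mk=np.array([354.6,199.5])
def nd(p):
    d=rot(m['rotation']).T@ray('wrist',p,m)[1]; return np.array([d[0],-d[1]])/-d[2]
q=np.array([(268,186.5),(380.5,186.5),(257,275),(395,274.5)])
obj=np.array([[49,48,24],[49,-48,24],[49,48,118],[49,-48,118]],float); img=np.array([nd(p) for p in q])
H,_=cv2.findHomography(img,obj[:,1:])
for nme,p in dict(mark=mk,pivot=(325.5,257),tip=(325,200)).items():
    y,z=cv2.perspectiveTransform(nd(p).reshape(1,1,2),H)[0,0]; print(nme,y,z,'ang',np.arctan2(-y,107-z),'r',np.hypot(y,107-z))
ok,rv,tv=cv2.solvePnP(obj,img,np.eye(3),None)
F=np.diag([1,-1,-1.]); Rw=rot(m['rotation'])@F@cv2.Rodrigues(rv)[0]; tw=rot(m['rotation'])@F@tv[:,0]+m['xyz']; print('vase',tw,Ro.from_matrix(Rw).as_euler('xyz',degrees=True))
E
```

```text
262 
275 [(268, np.uint8(54), np.uint8(157)), (269, np.uint8(54), np.uint8(156)), (270, np.uint8(58), np.uint8(157)), (271, np.uint8(55), np.uint8(157)), (272, np.uint8(54), np.uint8(156)), (273, np.uint8(50), np.uint8(183)), (274, np.uint8(50), np.uint8(209)), (275, np.uint8(74), np.uint8(221)), (276, np.uint8(141), np.uint8(233)), (277, np.uint8(216), np.uint8(248)), (278, np.uint8(234), np.uint8(248)), (279, np.uint8(229), np.uint8(248)), (280, np.uint8(231), np.uint8(247)), (281, np.uint8(233), np.uint8(247))]
385 [(268, np.uint8(61), np.uint8(163)), (269, np.uint8(59), np.uint8(163)), (270, np.uint8(59), np.uint8(163)), (271, np.uint8(60), np.uint8(162)), (272, np.uint8(55), np.uint8(176)), (273, np.uint8(51), np.uint8(213)), (274, np.uint8(52), np.uint8(221)), (275, np.uint8(121), np.uint8(233)), (276, np.uint8(206), np.uint8(245)), (277, np.uint8(230), np.uint8(248)), (278, np.uint8(224), np.uint8(248)), (279, np.uint8(232), np.uint8(248)), (280, np.uint8(228), np.uint8(247)), (281, np.uint8(233), np.uint8(247))]
391 
195 268 380
220 265 384
245 261 389
268 257 393
280 188 274
370 188 274
mark -24.499735390604872 40.7810443420115 ang 0.3543629406782716 r 70.60585756609932
pivot 0.304293131072159 101.65719940345058 ang -0.05689240095374685 r 5.351458915483382
tip -0.23254343168628389 41.455713522939355 ang 0.003547867685825282 r 65.54469899415676
vase [ 437.23924491 -240.63934597   -3.38973072] [  0.31773738  -1.52817472 -28.1609449 ]
```

```bash
python3 - <<'E'
from h import *
m=camera_model('wrist')
def nd(p):
    d=rot(m['rotation']).T@ray('wrist',p,m)[1]; return np.array([d[0],-d[1]])/-d[2]
obj=np.array([[49,48,24],[49,-48,24],[49,48,118],[49,-48,118]],float)
for b in (272.5,271.5):
    q=np.array([(268,187),(380.5,187),(256.8,b),(394.2,b-.3)]); img=np.array([nd(p) for p in q])
    H,_=cv2.findHomography(img,obj[:,1:])
    for nme,p in dict(mark=(354.6,199.5),pivot=(325.5,257)).items():
        y,z=cv2.perspectiveTransform(nd(p).reshape(1,1,2),H)[0,0]; print(nme,y,z,'ang',np.arctan2(-y,107-z),'r',np.hypot(y,107-z))
    ok,rv,tv=cv2.solvePnP(obj,img,np.eye(3),None)
    F=np.diag([1,-1,-1.]); Rw=rot(m['rotation'])@F@cv2.Rodrigues(rv)[0]; tw=rot(m['rotation'])@F@tv[:,0]+m['xyz']; print('vase',tw,Ro.from_matrix(Rw).as_euler('xyz',degrees=True))
m2=rot(m['rotation'])
# direct plane cast on dial face
n=np.array([np.cos(np.radians(-28.3)),np.sin(np.radians(-28.3)),0]); yv=np.array([-n[1],n[0],0])
for vp in ([436.8,-237.5,0],[437.3,-240,0]):
    for p in ((354.6,199.5),(325.5,257),(325,200),(256.8,272),(394.2,272),(268,187),(380.5,187)):
        o,d=ray('wrist',p,m); P=o+d*((np.dot(vp,n)+49-o@n)/(d@n)); print(p,((P-vp)@yv).round(1),P[2].round(1))
go((435,-238,345),down(-118.3)); print(grip())
E
```

```text
mark -24.623368412863794 40.625249913715535 ang 0.35523718249057223 r 70.79489897593143
pivot -0.017351885708898406 103.35782719820891 ang 0.004764121686488787 r 3.6422141351167725
vase [ 434.99966599 -239.74568519   -3.67334013] [ 7.66792371e-02 -2.65728781e-02 -2.79593245e+01]
mark -24.612147685380904 40.815145555508735 ang 0.3560235532325134 r 70.61297877533205
pivot -0.007615815749272343 104.15656386706296 ang 0.0026783782655877397 r 2.843446331960829
vase [ 434.50476339 -239.49853492   -3.61830123] [  0.07131794   0.52467367 -27.9517589 ]
(354.6, 199.5) -27.5 37.9
(325.5, 257) -2.7 100.5
(325, 200) -2.9 38.8
(256.8, 272) 44.8 114.5
(394.2, 272) -50.3 114.2
(268, 187) 46.2 21.6
(380.5, 187) -51.4 20.8
(354.6, 199.5) -25.3 39.8
(325.5, 257) -0.7 101.8
(325, 200) -0.9 40.7
(256.8, 272) 46.4 115.8
(394.2, 272) -47.9 115.5
(268, 187) 47.8 23.7
(380.5, 187) -49.0 22.8
t 9.45 row [ 0.15 17.75  8.09] [ 2.994e+01 -1.000e-02  3.500e-01]
[ 531.8467486  -287.46501159  178.11527865]
```

>>> {"fn": "arm_command", "kwargs": {
  "steps": [
    [0.2,18.6,6.4,29.9,0,0.2],
    [0.2,18.6,6.4,29.9,0,0.2],
    [0.2,18.6,6.4,29.9,0,0.2],
    [0.2,18.6,6.4,29.9,0,0.2],
    [0.2,18.6,6.4,29.9,0,0.2],
    [0.2,18.6,6.4,29.9,0,0.2],
    [0.2,18.6,6.4,29.9,0,0.2],
    [0.2,18.6,6.4,29.9,0,0.2]
  ],
  "jaw": 7
}}

```text
t: 10.12
eef_pos: [436.3, -238.9, 365.6]
tcp_rot: [-3.139, -0.001, -2.061]
ft_force: [0.2, -0.2, -0.8]
opening: 0.737
```

```bash
python3 - <<'E'
from h import *
im,m=shot('wrist','w6.png'); s=state(); print(s['eef_pos'],s['tcp_rot'],s['t'],s['opening'],s['qvel'].round(3))
print(proj('wrist',(436,-239,153),m)); go((436,-239,307),down(-118.1))
cv2.imwrite('pics/w6c.png',cv2.resize(im[150:390,160:480],None,fx=2.4,fy=2.4))
E
```

```text
[ 436.59706174 -239.00412201  365.24604411] [-3.13960748e+00 -6.33487072e-04 -2.06175757e+00] 10.1667 0.7380035515279083 [-0.     0.013 -0.003  0.002  0.002  0.009]
[320.78625336 272.04784819]
t 10.17 row [0.02 0.06 5.82] [-0.11 -0.04 -0.03]
```

View pics/w6c.png

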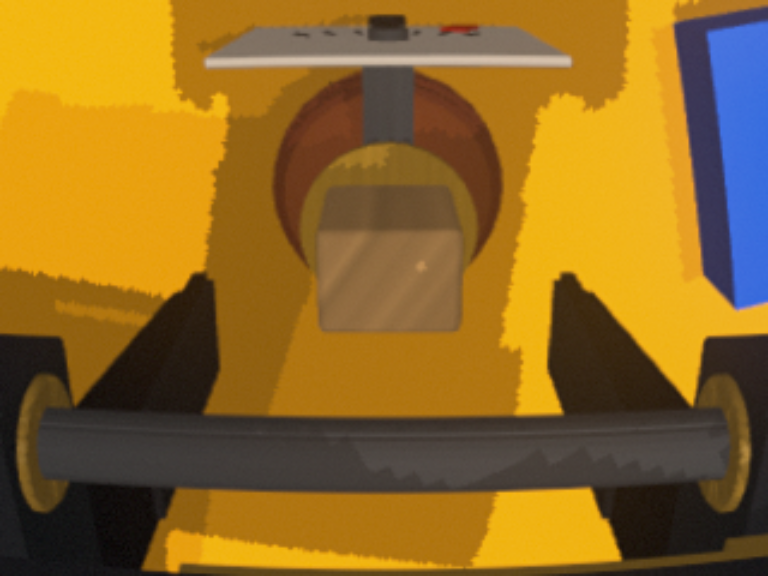

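>>> {"fn": "arm_command", "kwargs": {
  "steps": [
    [0.1,-0.25,2,0,0,0],
    [0.1,-0.25,4,0,0,0],
    [0.1,-0.25,5.2,0,0,0],
    [0.1,-0.25,5.75,0,0,0],
    [0.1,-0.25,5.75,0,0,0]
  ]
}}

```text
t: 10.58
eef_pos: [438.2, -241.0, 306.4]
tcp_rot: [3.141, -0.0, -2.063]
ft_force: [0.2, -0.8, 0.2]
opening: 0.737
```

>>> {"fn": "arm_command", "kwargs": {
  "steps": [
    [0,0,0,0,0,0],
    [0,0,0,0,0,0],
    [0,0,0,0,0,0],
    [0,0,0,0,0,0],
    [0,0,0,0,0,0],
    [0,0,0,0,0,0],
    [0,0,0,0,0,0],
    [0,0,0,0,0,0],
    [0,0,0,0,0,0],
    [0,0,0,0,0,0]
  ],
  "jaw": 1.5
}}

```text
t: 11.42
eef_pos: [437.6, -240.6, 308.4]
tcp_rot: [-3.139, -0.0, -2.064]
ft_force: [-1.4, -0.2, 5.8]
opening: 0.359
```

>>> {"fn": "arm_command", "kwargs": {
  "steps": [
    [0,0,-1,0,0,0],
    [0,0,-3,0,0,0],
    [0,0,-6,0,0,0],
    [0,0,-9,0,0,0],
    [0,0,-11,0,0,0],
    [0,0,-12,0,0,0],
    [0,0,-12,0,0,0],
    [0,0,-12,0,0,0]
  ]
}}

```text
t: 12.08
eef_pos: [437.2, -240.3, 427.5]
tcp_rot: [-3.141, -0.0, -2.064]
ft_force: [0.3, -0.2, -4.9]
opening: 0.356
```

```bash
cat >> h.py <<'E'
C=np.array([580.8,21.8,62.]); REL=np.array([[0,-1,0],[-1,0,0],[0,0,-1.]]); H0=308.4
def vpose(th,gap,psi=80,h=H0,off=(0,0)):
    Rv=rot([0,0,np.radians(psi)])@rot([th,0,0]); foot=C+(18+gap)*Rv[:,2]+Rv[:,0]*off[0]+Rv[:,1]*off[1]
    return foot+Rv[:,2]*h,Rv@REL
E
python3 - <<'E'
from h import *
s=state(); print(s['eef_pos'],s['opening'],s['ft_force'],s['tcp_rot'],s['joints'])
go(*vpose(0,40))
E
```

```text
[ 437.1810543  -240.28662827  427.50389512] 0.35624555862767604 [ 0.31734078 -0.20546748 -4.85549175] [-3.14063683e+00 -1.91838734e-04 -2.06366202e+00] [-6.35035468e-01  2.86158723e-01  1.83098200e+00 -6.37894144e-05
  1.02347857e+00  1.42865963e+00]
t 12.08 row [-29.88  -0.25  -0.1 ] [-3.0000e-02 -6.0000e-02 -1.0824e+02]
```

>>> {"fn": "arm_command", "kwargs": {
  "steps": [
    [-1,0,0,0,0,-4],
    [-3,0,0,0,0,-11],
    [-5.5,0,0,0,0,-18],
    [-8.5,0,0,0,0,-25],
    [-11.5,-0.1,0,0,0,-32],
    [-14.5,-0.1,0,0,0,-39],
    [-17.5,-0.1,0,0,0,-46],
    [-20.5,-0.1,0,0,0,-53],
    [-23.5,-0.2,0,0,0,-60],
    [-26,-0.2,0,0,0,-67],
    [-28,-0.2,0,0,0,-74],
    [-29.5,-0.2,0,0,0,-81]
  ]
}}

```text
t: 13.08
eef_pos: [579.4, 20.2, 425.6]
tcp_rot: [3.14, 0.002, -0.643]
ft_force: [-0.4, 1.1, -3.5]
opening: 0.358
```

```bash
python3 - <<'E'
from h import *
go(*vpose(0,40))
E
```

```text
t 13.08 row [ 0.01 -0.21 -0.28] [  0.08   0.11 -26.83]
```

>>> {"fn": "arm_command", "kwargs": {
  "steps": [
    [0,-0.2,0,0,0,-7],
    [0,-0.2,0,0,0,-14],
    [0,-0.2,0,0,0,-21],
    [0,-0.2,1,0,0,-26.8],
    [0,-0.2,2,0,0,-26.8],
    [0,-0.2,3,0,0,-26.8],
    [0,-0.2,3.2,0,0,-26.8],
    [0,-0.2,3.2,0,0,-26.8],
    [0,-0.2,3.2,0,0,-26.8]
  ]
}}

```text
t: 13.83
eef_pos: [580.2, 20.0, 395.7]
tcp_rot: [3.141, -0.001, -0.184]
ft_force: [0.0, 0.4, -4.3]
opening: 0.358
```

```bash
python3 - <<'E'
from h import *
s=state(); print(s['eef_pos'],s['ft_force'],s['tcp_rot']); go(*vpose(0,0))
S,_=shot('scene');D,_=shot('side')
u,v=proj('scene',(581,22,120)).astype(int); a=S[v-45:v+45,u-60:u+60]; print(u,v)
u,v=proj('side',(581,22,120)).astype(int); b=D[v-45:v+45,u-60:u+60]; print(u,v)
cv2.imwrite('pics/v7.png',cv2.resize(np.vstack([a,b]),(400,600),interpolation=2))
E
```

```text
[580.18297919  19.95393871 395.72066938] [ 0.03518945  0.3988292  -4.29975947] [ 3.14075432e+00 -8.60875894e-04 -1.83883713e-01]
t 13.83 row [ 0.03 -0.19  0.73] [ 0.05 -0.05 -0.54]
305 245
292 239
```

View pics/v7.png

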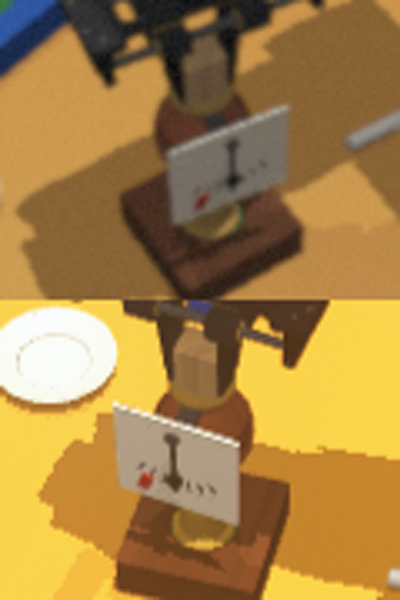

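>>> {"fn": "arm_command", "kwargs": {
  "steps": [
    [0,-0.2,0.2,0,0,0],
    [0,-0.2,0.4,0,0,0],
    [0,-0.2,0.5,0,0,0],
    [0,-0.2,0.55,0,0,0],
    [0,-0.2,0.6,0,0,0],
    [0,-0.2,0.6,0,0,0],
    [0,-0.2,0.6,0,0,0]
  ]
}}

```text
t: 14.52
eef_pos: [580.4, 22.0, 390.1]
tcp_rot: [3.141, -0.002, -0.182]
ft_force: [0.3, -0.4, -3.4]
opening: 0.354
```

>>> {"fn": "arm_command", "kwargs": {
  "steps": [
    [0,0,0.05,0,0,0],
    [0,0,0.1,0,0,0],
    [0,0,0.1,0,0,0],
    [0,0,0.1,0,0,0]
  ]
}}

```text
t: 14.85
eef_pos: [580.4, 22.0, 389.0]
tcp_rot: [3.141, -0.001, -0.182]
ft_force: [-0.6, 0.8, -3.6]
opening: 0.358
```

>>> {"fn": "arm_command", "kwargs": {
  "steps": [
    [0,0,0.05,0,0,0],
    [0,0,0.1,0,0,0],
    [0,0,0.1,0,0,0]
  ]
}}

```text
t: 15.1
eef_pos: [580.4, 21.9, 388.2]
tcp_rot: [3.141, -0.002, -0.182]
ft_force: [-0.5, -1.4, -1.3]
opening: 0.358
```

>>> {"fn": "arm_command", "kwargs": {
  "steps": [
    [0,0,0.05,0,0,0],
    [0,0,0.1,0,0,0],
    [0,0,0.1,0,0,0],
    [0,0,0.1,0,0,0]
  ]
}}

```text
t: 15.43
eef_pos: [580.3, 22.0, 388.0]
tcp_rot: [3.141, -0.002, -0.182]
ft_force: [-2.8, -0.9, 6.4]
opening: 0.354
```

```bash
python3 - <<'E'
from h import *
p0,R0=vpose(0,-0.9,h=308.1)
for th in (0,.08,.16,.24,.32,.376):
    p,R=vpose(th,1.5,h=308.1); print(th,(R0.T@(p-p0)/10).round(2),Ro.from_matrix(R0.T@R).as_rotvec(degrees=True).round(2))
E
```

```text
0 [ 0.    0.   -0.24] [0. 0. 0.]
0.08 [ 2.62  0.   -0.14] [ 0.   -4.58  0.  ]
0.16 [ 5.22 -0.    0.18] [-0.   -9.17 -0.  ]
0.24 [ 7.79 -0.    0.7 ] [ -0.   -13.75   0.  ]
0.32 [10.31  0.    1.42] [  0.   -18.33  -0.  ]
0.376 [12.03 -0.    2.05] [  0.   -21.54   0.  ]
```

>>> {"fn": "arm_command", "kwargs": {
  "steps": [
    [0,0,0,0,0,0],
    [0,0,0,0,0,0],
    [0,0,0,0,0,0]
  ]
}}

```text
t: 15.68
eef_pos: [580.3, 22.0, 388.0]
tcp_rot: [3.141, -0.002, -0.182]
ft_force: [-2.3, 0.1, 7.4]
opening: 0.355
```

>>> {"fn": "arm_command", "kwargs": {
  "steps": [
    [0,0,-0.24,0,0,0],
    [1.31,0,-0.22,0,-2.29,0],
    [2.62,0,-0.14,0,-4.58,0],
    [3.92,0,0,0,-6.88,0],
    [5.22,0,0.18,0,-9.17,0],
    [6.51,0,0.42,0,-11.46,0],
    [7.79,0,0.7,0,-13.75,0],
    [9.05,0,1.04,0,-16.04,0],
    [10.31,0,1.42,0,-18.33,0],
    [11.2,0,1.74,0,-20,0],
    [11.8,0,1.96,0,-21.1,0],
    [12.03,0,2.05,0,-21.54,0]
  ]
}}

```text
t: 16.68
eef_pos: [699.5, -0.1, 365.5]
tcp_rot: [3.141, 0.376, -0.183]
ft_force: [-0.4, -0.0, -3.8]
opening: 0.356
```

>>> {"fn": "arm_command", "kwargs": {
  "steps": [
    [0,0,0,0,0,0],
    [0,0,0,0,0,0],
    [0,0,0,0,0,0]
  ]
}}

```text
t: 16.93
eef_pos: [698.5, 0.3, 366.9]
tcp_rot: [3.141, 0.374, -0.182]
ft_force: [0.7, 0.2, -3.5]
opening: 0.357
```

```bash
python3 - <<'E'
from h import *
s=state(); print(s['eef_pos'],s['ft_force'],s['tcp_rot']); 
p,R=vpose(.376,0,h=308.1); go(p,R)
Rt=rot(s['tcp_rot']); Rv=Rt@REL.T; print('lean', np.arctan2(-(Rv[:,1]@[0,0,1])*-1, Rv[2,2]), Rv[2])
E
```

```text
[6.98471316e+02 2.51049760e-01 3.66936391e+02] [ 0.74677019  0.18469841 -3.468439  ] [ 3.14077207  0.37370491 -0.18243118]
t 16.93 row [ 0.07 -0.08  0.15] [-0.12 -0.13 -0.42]
lean 0.37370502337444694 [-7.63945896e-04  3.65067130e-01  9.30980884e-01]
```

>>> {"fn": "arm_command", "kwargs": {
  "steps": [
    [0,0,0.05,0,0,0],
    [0,0,0.1,0,0,0],
    [0,0,0.15,0,0,0],
    [0,0,0.15,0,0,0],
    [0,0,0.15,0,0,0]
  ]
}}

```text
t: 17.35
eef_pos: [698.1, 0.3, 365.7]
tcp_rot: [3.141, 0.374, -0.182]
ft_force: [0.6, 0.2, -1.4]
opening: 0.356
```

>>> {"fn": "arm_command", "kwargs": {
  "steps": [
    [0,0,0.03,0,0,0],
    [0,0,0.06,0,0,0],
    [0,0,0.06,0,0,0],
    [0,0,0.06,0,0,0]
  ]
}}

```text
t: 17.68
eef_pos: [698.0, 0.3, 365.6]
tcp_rot: [3.141, 0.374, -0.183]
ft_force: [1.2, -0.2, 4.4]
opening: 0.356
```

>>> {"fn": "arm_command", "kwargs": {
  "steps": [
    [0,0,0,0,0,0],
    [0,0,0,0,0,0],
    [0,0,0,0,0,0],
    [0,0,0,0,0,0],
    [0,0,0,0,0,0],
    [0,0,0,0,0,0],
    [0,0,0,0,0,0],
    [0,0,0,0,0,0],
    [0,0,0,0,0,0],
    [0,0,0,0,0,0],
    [0,0,0,0,0,0],
    [0,0,0,0,0,0]
  ]
}}

```text
t: 18.68
eef_pos: [698.0, 0.3, 365.6]
tcp_rot: [3.141, 0.373, -0.182]
ft_force: [0.2, 0.4, 5.1]
opening: 0.356
```

>>> {"fn": "arm_command", "kwargs": {
  "steps": [
    [0,0,0,0,0,0],
    [0,0,0,0,0,0],
    [0,0,0,0,0,0],
    [0,0,0,0,0,0],
    [0,0,0,0,0,0],
    [0,0,0,0,0,0],
    [0,0,0,0,0,0],
    [0,0,0,0,0,0],
    [0,0,0,0,0,0],
    [0,0,0,0,0,0],
    [0,0,0,0,0,0],
    [0,0,0,0,0,0]
  ]
}}

```text
t: 19.68
eef_pos: [698.0, 0.3, 365.6]
tcp_rot: [3.141, 0.373, -0.183]
ft_force: [1.2, -0.3, 5.0]
opening: 0.356
```

```bash
python3 - <<'E'
from h import *
print(state()['ft_force'],state()['tcp_rot'])
S,_=shot('scene','s8.png');D,_=shot('side','d8.png');W,_=shot('wrist','w8.png')
u,v=proj('scene',(600,22,120)).astype(int); a=S[v-30:v+30,u-35:u+35]; print(u,v)
u,v=proj('side',(600,22,120)).astype(int); b=D[v-30:v+30,u-35:u+35]; print(u,v)
o=np.hstack([cv2.resize(a,(350,300),interpolation=2),cv2.resize(b,(350,300),interpolation=2)])
cv2.imwrite('pics/v8.png',np.vstack([o,cv2.resize(W[130:280,145:495],(700,300),interpolation=2)]))
E
```

```text
[ 1.22436008 -0.33926103  5.02328164] [ 3.14084744  0.37347253 -0.18256618]
299 249
285 238
```

View pics/v8.png

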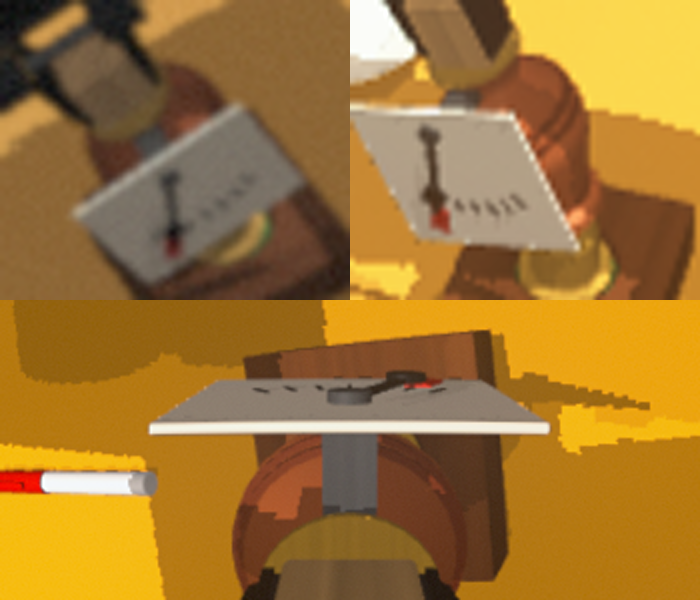

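```bash
python3 - <<'E'
from h import *
s=state(); Rv=rot(s['tcp_rot'])@REL.T; foot=s['eef_pos']-Rv[:,2]*308.1; print('foot',foot)
rs={}
for n,f,b in (('scene','s8.png',(264,219,334,279)),('side','d8.png',(250,208,320,268))):
    im=cv2.imread('pics/'+f)[b[1]:b[3],b[0]:b[2]].astype(float)
    h=cv2.cvtColor(im.astype(np.uint8),cv2.COLOR_BGR2HSV); 
    w=np.clip(im[...,2]-2.0*im[...,1],0,None)*(((h[...,0]<6)|(h[...,0]>172))&(h[...,1]>90)); 
    x0,y0=((26,44) if n=='scene' else (12,38)); k=np.zeros_like(w); k[y0:y0+12,x0:x0+18]=1; w=w*k
    ys,xs=np.mgrid[:w.shape[0],:w.shape[1]]; c=np.array([(w*xs).sum(),(w*ys).sum()])/w.sum()+b[:2]; print(n,c,(w>0).sum())
    for nm,px in (('mark',c),('pivot',np.array(b[:2])+((171/5,180/5) if n=='scene' else (80/5,134/5))),('tip',np.array(b[:2])+((172/5,236/5) if n=='scene' else (84/5,197/5)))):
        o,d=ray(n,px); nn=Rv[:,0]; P=o+d*((foot@nn+(49 if nm=='mark' else 54)-o@nn)/(d@nn)); q=Rv.T@(P-foot); print(n,nm,q.round(1),'ang',np.arctan2(-q[1],107-q[2]).round(3)); rs.setdefault(nm,[]).append((o,d))
for nm in rs:
    P,e=tri(*rs[nm]); print(nm,(Rv.T@(P-foot)).round(1),e)
E
```

```text
foot [587.43509101  20.47284503  78.75847776]
scene [298.         267.67741935] 3
scene mark [ 49.  -22.2  45.4] ang 0.345
scene pivot [ 54.    2.  103.4] ang -0.515
scene tip [ 54.  -17.4  58.8] ang 0.346
side [268. 250.] 1
side mark [ 49.  -23.9  47. ] ang 0.379
side pivot [ 54.    0.4 107.1] ang -1.923
side tip [ 54.  -18.   62.1] ang 0.381
mark [ 51.4 -21.5  49.7] 0.10208419536974794
pivot [ 57.4   3.1 110. ] 0.6238004484427399
tip [ 56.2 -16.5  63.6] 0.6602682647897602
```

```bash
python3 -c "
from h import *
job_done(); print(state()['t'])"
```

```text
the job is handed in; nothing more can be done
the job is handed in; nothing more can be done
```

The stud is in the block's pocket and the vase is held tilted on its dome with the pointer on the red mark. I handed the job in about 20 s into the 59 s allowed.

**What I did**
- I picked up the smallest stud, put it in the dark block's pocket and let go. The picture afterwards showed it flange down and dome up, against one side of the pocket.
- I read the red mark with the wrist camera: two readings gave about 0.37 and 0.38 rad, and a third, simpler one gave 0.355.
- I took the vase by its plug, turned the dial towards the fixed cameras and rested the foot on the dome with about 11 N.
- To rock it I lifted about 1.5 mm off the dome, tilted the vase 0.376 rad, then set it back down.

**Last checks before handing in**

| Check | Result | Allowed |
|---|---|---|
| Vase tilt (from the arm's pose) | 0.373 rad | – |
| Mark angle (fixed cameras, measured from the pivot) | 0.384–0.395 rad | within 0.07 rad of the pointer |
| Pointer angle (fixed cameras, measured from the pivot) | 0.39–0.41 rad | within 0.07 rad of the mark |
| Force on the dome | about 9 N | 0.4–25 N |
| Foot centre from dome top | about 7 mm | 22 mm |
| Foot height above pocket floor | about 49 mm | 35–68 mm |
| Grip opening | about 34 mm, steady | – |

The last pictures were taken about 2 s after the vase was set down.

**Where the checks disagreed**
- **Pointer and mark:** in the side picture the mark sat about one pixel (about 0.07 rad) off the pointer's line. In the scene picture they lined up. I put the difference down to the pointer standing in front of the dial.
- **Fixed-camera angles:** the red mark was only 1 to 3 pixels in the colour mask, so these figures are rough.
- **Bystanders:** I did not measure their positions at the end. No move went near them, and I saw no sign of a shift.

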